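# Pack the filled carton by feel and click the gift box shut

## Task

One of the three identical pink cartons on the table holds a bottle; the other two are empty display cartons. Find the filled one by its weight, lay it flat in the cradle of the open wooden gift box, lengthwise between the corner blocks, and slide the box's cover shut until its tongue clicks over the end wall and it is fully home. Leave the two empty cartons standing where they stood, and do not knock the other goods about.

Things in the scene. Friction and masses are not known exactly. Their poses are not given: they have to be found in the camera images.
- carton_a: pink-and-white card carton, 36 x 53 x 105 mm, upright, at the left end (+y) of the row. Origin: centre of its bottom end; x through the 36 mm thickness, y across the 53 mm width, z up its length. Looks like its twins: ONE of the three (any letter, drawn each time) holds a bottle that can roll a little inside, 0.37 to 0.53 kg in all; the others weigh 0.06 kg. Stiff, grip firmly.
- carton_b: pink-and-white card carton, 36 x 53 x 105 mm, upright, in the middle of the row. Origin: centre of its bottom end; x through the 36 mm thickness, y across the 53 mm width, z up its length. Looks like its twins: ONE of the three (any letter, drawn each time) holds a bottle that can roll a little inside, 0.37 to 0.53 kg in all; the others weigh 0.06 kg. Stiff, grip firmly.
- carton_c: pink-and-white card carton, 36 x 53 x 105 mm, upright, at the right end (-y) of the row. Origin: centre of its bottom end; x through the 36 mm thickness, y across the 53 mm width, z up its length. Looks like its twins: ONE of the three (any letter, drawn each time) holds a bottle that can roll a little inside, 0.37 to 0.53 kg in all; the others weigh 0.06 kg. Stiff, grip firmly.
- gift_box: wooden box, 128 (x) by 284 (y) by 60 mm high, fixed. Origin: on the table amid its width, 132 mm from its +y end and 152 mm from its -y end; y along the box, z up. The +y half is an open tray, inside 112 (x) by 122 mm (y), 108 mm wide between the rail lips on top (60 mm high), end wall 45 to 47 mm high; the -y half is a fixed deck on which the open cover rests.
- cradle (a point): centre of the cradle on the tray's felt floor, 6 mm above the table, 63 mm to +y of the box's origin; axes of the box. Four L-shaped corner blocks 14 mm high leave a recess 59 (x) by 112 mm (y): a carton lies in it on a broad face, length along y, either end first. Between the blocks of each long side is a 61 mm gap for a finger. Tray 40 mm deep.
- cover (a joint): travel of the sliding cover, m: 0 shut at its stop, 0.15 fully open; shuts toward the box's +y. Starts at 0.14 to 0.15. Slides with 1 to 2 N; from 0.014 to 0.007 its springy tongue rides over the ledge on the end wall (5 to 10 N), snaps down behind it, and the cover stops at 0. Its top is 53 mm above the table.
- cover_pull (a point): middle of the top edge of the wooden pull bar that stands up on the cover, 74 mm above the table; moves with the cover, same axes as the box. The bar is 64 mm along x, 12 mm thick along y, 22 mm high, and can be pinched from above or pushed. When the cover is shut it is 45 mm to +y of the box's origin.
- call_bell: brass counter bell, 72 mm across, 61 mm high, standing loose; bystander
- roller_a: small dark bottle with black cap, 27 x 78 mm high, loose; bystander
- roller_b: small dark bottle with black cap, 27 x 78 mm high, loose; bystander
- balm_tin: round flat tin, 62 mm across, 24 mm high, loose; bystander
- tan_bowl: small tan bowl, 90 mm across, 50 mm high, loose; bystander

How it is judged:
By the outcome, as a careful person would: the job done as asked, in the order asked, and still so for the second after the job is handed in, with the robot touching nothing.
It also fails if it takes over 69 s, if anything falls off the work surface, if the arm or the gripper's body presses on something with over 40 N, if the wrist force passes 120 N, or if a joint passes its speed limit or range.

## Robot

A 6-joint arm with a two-finger parallel gripper is mounted at the origin on a cart in front of the work surface, level with it; the furniture and walls round the work are solid. World frame = base frame: x ahead of the robot, y to its left, z up, the work surface at z = 0. Lengths are in m, angles in rad, forces in N, time in s.
With the tool pointing down it reaches from about 0.25 to 0.775 m from the base axis. Payload 4 kg.
Tool frame: the origin (TCP) lies between the finger pads; the fingertips stand ctrl.tip_extent ahead of it and the grasp point (between the pads) lies 6 mm ahead of it (ctrl.tip_extent is the distance from the TCP to the fingertips, in m); z points along the fingers, y is the line along which they close (so a half turn about z gives the same grasp; the last joint's range is limited). The gripper opens to 94 mm and grips with 3 to 60 N. Pads are 16 mm wide; open, the fingers measure 119 mm over their backs; the gripper's body (75 mm by 177 mm) begins 78 mm behind the grasp point.
Start: joints at [1.078, 0.087, 1.371, -0, 1.684, -0.103], TCP at [0.209, 0.509, 0.21] pointing down, gripper open.
Joint ranges: [-3.1, 3.1], [-0.76, 2.03], [0.27, 2.55], [-1.08, 4.22], [0.17, 2.65], [-2.57, 2.57]. Speed limits (rad/s): [2.79, 2.79, 3.14, 3.14, 3.14, 3.14].

## Interface

Orientations are given as a unit quaternion [x, y, z, w].
In Python, from bench import status, optics, sign_off, ctrl gives the robot as it stands.
- The arm moves only by the tool jog_arm, never from a script. Its argument "plan" is text: rows parted by semicolons, each of 4 numbers parted by spaces: the shift along the tool's x, y, z in m, then the turn about the tool's z in degrees. A call has 1 to 20 rows; each row shifts and turns the commanded pose from where the row before left it, along the tool's axes as they then stand; what a row does not reach is not made up. A row lasts 1/10 s, in which the tool goes at most 50 mm and 8.59 degrees, less where a joint would pass 70% of its speed; a pose out of reach is approached as far as the arm can. A call is refused whole if a number of a shift passes 0.05 or a number of a turn 8.59, either way. A call with a gripper value outside its range is refused whole. "jaw" is the opening, from -1 (shut) to 1 (fully open), so that 0 is half open, set as the call begins (left out, the last holds). The fingers move at their own pace and stop on an object; the grip force is fixed at half the most. Time passes only in rows, so rows that do not move let the fingers close. It gives the time, the measured TCP pose, the force, the opening and the grip force at its end, in the units of the state.
- status.observe(): the state, without advancing time (a new reading comes with each control period).
- optics.read_camera(name): name is "side" or "top" or "wrist"; returns (picture, depth): 480x640x3 uint8, blue, green, red; 480x640 float32, m along the optical axis (not along the pixel's ray), 0 where there is no reading.
- optics.calibration(name): a dict with "mtx" (3x3 intrinsics, pixels), "k1" (the pictures are not rectified: a ray, as slopes to the right and down, at radius r is drawn at 1 + k1 r^2 times it, then the intrinsics apply), "pose" (4x4, takes a point from camera to world coordinates). Camera axes: x right, y down, z forward; pixel columns grow to the right and rows downward; lengths in m; the calibration is good to about 2 mm. A picture is of the moment at which its call begins: read the wrist's pose just before it. calibration takes no time and is no camera call; for the wrist camera it gives the pose at the moment of the call.
- sign_off(): hands the job in; it is judged then, once.
The state is a dict: "clock": time; "joints": joint angles; "dq": joint speeds; "tau": joint torques, N m; "eef_pos": TCP position; "ee_rot": TCP orientation; "contact_force": force on the tool from outside, world axes, zero at the start; "ft_torque": the same for the moment, N m; "finger_gap": opening from 0.0 (shut) to 1.0 (fully open); "grasp_force": force on a finger pad.
Only numpy, scipy, OpenCV 4.12 (cv2) and the standard library are available. Lean on these libraries where they do the work, as an engineer would, in place of code of your own. Each camera call takes 0.05 s, during which the arm holds its last target. There are 200 camera calls.

## Working session

There is one attempt and no reset: what is moved stays moved. The work goes in short steps, Python scripts to look and compute and a tool call to move; the robot and the scene stay as the last step left them, time stands still between calls to the robot, and variables do not carry over. Pictures are saved under pics/ and viewed, at most 10 in all, crops included, and the job is handed in when it is done.

Besides the shell and the picture viewer there is one more tool, called after ">>>" as name(argument=value, ...), one argument or row to a line, values as JSON. jog_arm: Moves the arm, as the interface text tells. Its arguments: {"type":"object","properties":{"plan":{"type":"string"},"jaw":{"type":"number"}},"required":["plan"]}

```bash
ls; mkdir -p pics; python3 - <<'E'
from bench import status, optics, ctrl
import cv2
s=status.observe();print(s);print(ctrl.tip_extent)
for n in ("top","side"):
    p,d=optics.read_camera(n);cv2.imwrite(f"pics/{n}0.png",p);c=optics.calibration(n);print(n,c)
E
```

```text
pics
{'clock': 0.0, 'joints': array([ 1.07789957e+00,  8.79289097e-02,  1.37225608e+00, -1.65246400e-06,
        1.68360262e+00, -1.03087061e-01]), 'dq': array([ 0.0004526 , -0.00248075,  0.00016921,  0.0003063 ,  0.00306701,
        0.00070432]), 'tau': array([ 4.53025032e-04, -3.40174377e+01, -3.02432334e+01,  7.18827057e-02,
        3.29589180e-02, -1.72668283e-04]), 'eef_pos': array([0.20874483, 0.50825606, 0.20841751]), 'ee_rot': array([ 1.93673159e-01,  9.81065494e-01, -1.04935458e-03, -3.21437068e-04]), 'contact_force': array([-0.05139303,  0.92912789,  0.16788565]), 'ft_torque': array([0.03484988, 0.02115754, 0.02124149]), 'grasp_force': 0.0, 'finger_gap': 1.0000004740230026}
0.025
top {'mtx': array([[462.16245117,   0.        , 317.98891859],
       [  0.        , 462.16245117, 235.76010339],
       [  0.        ,   0.        ,   1.        ]]), 'k1': -0.11259662175466771, 'pose': array([[ 9.34572909e-02, -9.75167365e-01,  2.00784324e-01,
         3.71308020e-01],
       [-9.95623010e-01, -9.16882154e-02,  1.81133360e-02,
        -3.11875209e-02],
       [ 7.46022152e-04, -2.01598316e-01, -9.79468000e-01,
         1.01455731e+00],
       [ 0.00000000e+00,  0.00000000e+00,  0.00000000e+00,
         1.00000000e+00]])}
side {'mtx': array([[477.43958224,   0.        , 320.2117462 ],
       [  0.        , 477.43958224, 240.29750553],
       [  0.        ,   0.        ,   1.        ]]), 'k1': -0.08460112136323006, 'pose': array([[ 0.99938958, -0.01624513,  0.03092821,  0.5387411 ],
       [-0.03479947, -0.54084569,  0.84040165, -0.98450503],
       [ 0.00307495, -0.84096494, -0.54108087,  0.70260355],
       [ 0.        ,  0.        ,  0.        ,  1.        ]])}
```

View pics/top0.png

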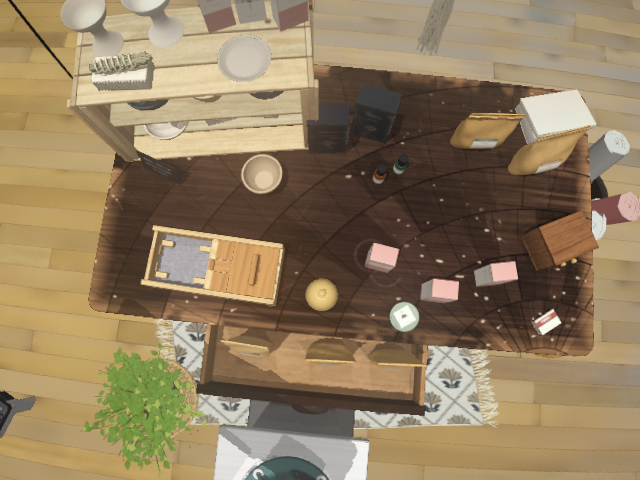

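View pics/side0.png

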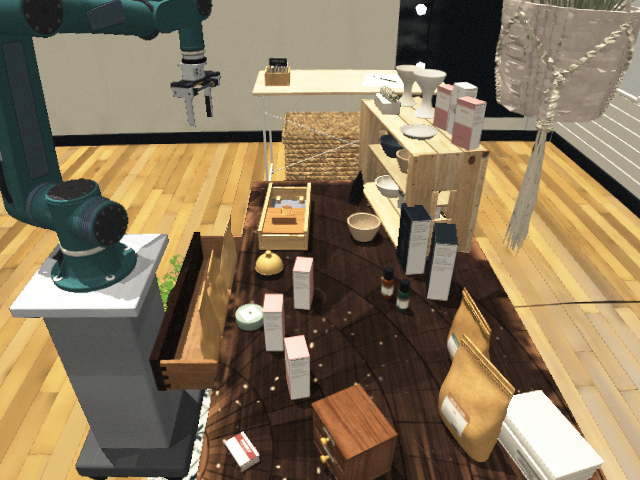

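The top view shows the carton tops at (381,256), (440,290) and (497,272). The box is at (150–282, 228–303) with its pull bar at (254,268), and the bell is at (321,294). The balm tin is at (404,317), close to carton b. The side view shows the same row, with cartons at (303,283), (274,322) and (297,367).

```bash
cat > h.py <<'E'
import numpy as np, cv2
from bench import status, optics, ctrl
def cal(n): return optics.calibration(n)
def rays(c,uv):
    uv=np.asarray(uv,float).reshape(-1,2); K=c["mtx"]
    q=(uv-[K[0,2],K[1,2]])/[K[0,0],K[1,1]]; s=q.copy()
    for _ in range(20): s=q/(1+c["k1"]*(s**2).sum(1,keepdims=True))
    return np.c_[s,np.ones(len(s))]
def onplane(c,uv,z):
    d=rays(c,uv)@c["pose"][:3,:3].T; o=c["pose"][:3,3]
    return o+d*((z-o[2])/d[:,2])[:,None]
def cloud(c,depth):
    v,u=np.mgrid[:480,:640]; r=rays(c,np.c_[u.ravel(),v.ravel()])*depth.reshape(-1,1)
    return (r@c["pose"][:3,:3].T+c["pose"][:3,3]).reshape(480,640,3)
def rect(p):
    (cx,cy),(w,h),a=cv2.minAreaRect((p[:,:2]*1000).astype(np.float32))
    if w<h: w,h,a=h,w,a+90
    a=(a+90)%180-90
    return f"c=({cx:.1f},{cy:.1f}) long={w:.1f} short={h:.1f} longaxis={a:.1f}deg"
E
python3 - <<'E'
from h import *
for n in ("top","side"):
    p,d=optics.read_camera(n); c=cal(n); P=cloud(c,d)
    hsv=cv2.cvtColor(p,cv2.COLOR_BGR2HSV)
    m=((d>0)&(P[...,2]>0.085)&(P[...,2]<.125)&(P[...,0]>.15)&(P[...,0]<.55)&(P[...,1]<.1)&(P[...,1]>-.6)).astype(np.uint8)
    k,l,st,ce=cv2.connectedComponentsWithStats(m)
    for i in range(1,k):
        if st[i,4]>60:
            q=P[l==i]; t=q[q[:,2]>np.median(q[:,2])-.004] if n=="top" else q[q[:,2]>.1]
            print(n,"carton",ce[i].round(),st[i,4],"z",np.percentile(q[:,2],[5,50,95]).round(3),rect(t) if len(t)>10 else "")
    # table and all low objects
    m=((d>0)&(P[...,2]>0.015)&(P[...,2]<.084)&(P[...,0]>.15)&(P[...,0]<.65)&(abs(P[...,1])<.6)).astype(np.uint8)
    k,l,st,ce=cv2.connectedComponentsWithStats(m)
    for i in range(1,k):
        if st[i,4]>60:
            q=P[l==i]; print(n,"low",ce[i].round(),st[i,4],"zmax",np.percentile(q[:,2],98).round(3),rect(q))
    print(n,"table z",np.median(P[...,2][(abs(P[...,2])<.012)]).round(4))
    if n=="top":
        cv2.imwrite("pics/crop.png",cv2.resize(p[215:340,130:530],None,fx=2,fy=2,interpolation=cv2.INTER_CUBIC))
        cr=p[220:310,140:290]; cv2.imwrite("pics/box.png",cv2.resize(cr,None,fx=5,fy=5,interpolation=cv2.INTER_CUBIC))
E
```

```text
top carton [383. 255.] 503 z [0.094 0.106 0.109] c=(533.2,-148.2) long=53.1 short=36.6 longaxis=80.9deg
top carton [502. 272.] 506 z [0.092 0.106 0.109] c=(520.2,-393.8) long=54.8 short=35.2 longaxis=-80.5deg
top carton [444. 289.] 538 z [0.094 0.106 0.108] c=(474.0,-275.0) long=53.1 short=37.0 longaxis=88.2deg
top low [226. 266.] 6024 zmax 0.073 c=(486.9,205.1) long=287.8 short=129.8 longaxis=87.3deg
top low [537. 249.] 600 zmax 0.083 c=(584.4,-490.5) long=85.2 short=7.0 longaxis=25.7deg
top low [376. 264.] 166 zmax 0.082 c=(522.5,-138.1) long=63.1 short=29.1 longaxis=46.5deg
top low [485. 277.] 242 zmax 0.081 c=(507.4,-387.6) long=61.7 short=28.3 longaxis=65.5deg
top low [321. 294.] 776 zmax 0.061 c=(448.2,-31.2) long=66.9 short=64.6 longaxis=5.2deg
top low [430. 293.] 193 zmax 0.083 c=(462.5,-266.0) long=62.1 short=28.8 longaxis=51.8deg
top low [404. 316.] 693 zmax 0.028 c=(418.1,-211.0) long=61.5 short=59.3 longaxis=-85.1deg
top low [547. 322.] 389 zmax 0.023 c=(430.9,-531.2) long=56.8 short=36.9 longaxis=-55.3deg
top low [244. 344.] 122 zmax 0.054 c=(327.5,117.8) long=98.4 short
[... 868 characters left out ...]
g=62.9 short=54.4 longaxis=-20.3deg
side low [303. 290.] 506 zmax 0.083 c=(532.5,-149.0) long=58.7 short=37.1 longaxis=80.3deg
side low [204. 307.] 357 zmax 0.072 c=(323.5,-204.1) long=102.0 short=12.2 longaxis=-87.7deg
side low [262. 323.] 1037 zmax 0.082 c=(444.9,-243.5) long=148.6 short=63.1 longaxis=-49.0deg
side low [298. 378.] 625 zmax 0.082 c=(509.6,-405.1) long=62.1 short=29.5 longaxis=-43.5deg
side low [328. 448.] 881 zmax 0.083 c=(562.2,-556.4) long=101.6 short=15.0 longaxis=-65.1deg
side low [241. 449.] 658 zmax 0.02 c=(430.4,-529.8) long=56.8 short=36.4 longaxis=-55.1deg
side low [367. 465.] 786 zmax 0.083 c=(622.6,-587.5) long=60.8 short=4.0 longaxis=25.8deg
side table z -0.0002
```

View pics/box.png

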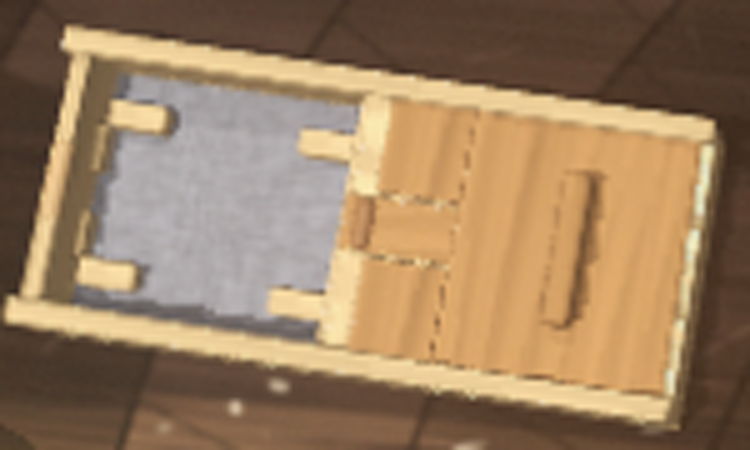

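Both views agree: the cartons stand 105 mm high and the box rectangle is 288 x 130 mm. The crop shows the tray, the corner blocks and the pull bar at about (570,250) in the crop. The tool stays pointing down, so the carton must be tipped by pivoting it in the grip. Next I measure the clearances and the first move.

```bash
cat >> h.py <<'E'
def yaw(s): # world angle (deg) of tool y
    x,y,z,w=s["ee_rot"]; return np.degrees(np.arctan2(1-2*(x*x+z*z),2*(x*y-z*w)))
def to(x,y,z,psi=None):
    "mm target of TCP; turn first (tool z), then the shifts in the turned tool axes"
    s=status.observe(); a=yaw(s); psi=a if psi is None else psi
    t=-((psi-a+180)%360-180); p=np.radians(psi)
    Y=np.array([np.cos(p),np.sin(p)]); X=np.array([-Y[1],Y[0]])
    d=np.array([x,y,z])-s["eef_pos"]*1000
    print(f"t={s['clock']:.2f} yaw {a:.1f} turn {t:.1f}; x {d[:2]@X:.1f} y {d[:2]@Y:.1f} z {-d[2]:.1f} mm")
E
python3 - <<'E'
from h import *
p,d=optics.read_camera("top"); P=cloud(cal("top"),d)
z=P[...,2]
for n,(x0,x1,y0,y1) in dict(cab=(.45,.7,-.7,-.45),bowl=(.55,.75,.0,.25),roll=(.58,.8,-.3,-.05)).items():
    q=P[(P[...,0]>x0)&(P[...,0]<x1)&(P[...,1]>y0)&(P[...,1]<y1)&(z>.02)&(d>0)]
    print(n,q.min(0).round(3),q.max(0).round(3))
q=P[(abs(P[...,0]-.485)<.06)&(abs(P[...,1]-.12)<.06)&(z>.064)&(d>0)]; print("bar",rect(q),np.median(q[:,2]))
q=P[(abs(P[...,0]-.49)<.045)&(abs(P[...,1]-.277)<.045)&(d>0)]; print("felt z",np.median(q[:,2]))
for y0 in (.3,): # rails & end
    q=P[(abs(P[...,0]-.487)<.08)&(abs(P[...,1]-.205)<.17)&(z>.054)&(z<.066)&(d>0)]; print("rim60",rect(q))
s=status.observe();print(yaw(s))
to(533,-148,200,80.9)
E
```

```text
cab [ 0.45  -0.605  0.02 ] [ 0.667 -0.472  0.105]
bowl [0.55  0.078 0.02 ] [0.75  0.25  0.288]
roll [ 0.711 -0.193  0.02 ] [ 0.8   -0.05   0.158]
bar c=(507.7,125.3) long=112.3 short=46.8 longaxis=31.4deg 0.07373366056745223
felt z 0.007510112177071537
rim60 c=(486.9,204.5) long=285.2 short=129.7 longaxis=87.3deg
67.66263159069925
t=0.25 yaw 67.7 turn -13.2; x -423.8 y -597.0 z 9.0 mm
```

>>> jog_arm(
  plan="0 0 0 -6.6; 0 0 0 -6.6; -0.028 -0.04 0 0; -0.028 -0.04 0 0; -0.028 -0.04 0 0; -0.028 -0.04 0 0; -0.028 -0.04 0 0; -0.028 -0.04 0 0; -0.028 -0.04 0 0; -0.028 -0.04 0 0; -0.028 -0.04 0 0; -0.028 -0.04 0 0; -0.028 -0.04 0 0; -0.028 -0.04 0 0; -0.028 -0.04 0 0; -0.028 -0.04 0 0; -0.03 -0.04 0 0; 0 0 0 0",
  jaw=1,
)

```text
clock: 2.05
eef_pos: [0.5315, -0.1557, 0.2073]
ee_rot: [0.083, 0.997, -0.001, -0.001]
contact_force: [-0.2, 0.3, -0.6]
finger_gap: 1.002
grasp_force: 0.0
```

```bash
python3 - <<'E'
from h import *
s=status.observe(); print(s["eef_pos"],s["contact_force"],s["joints"].round(2))
to(533,-148,81,80.9)
p,d=optics.read_camera("wrist"); cv2.imwrite("pics/w1.png",p)
P=cloud(cal("wrist"),d); q=P[(abs(P[...,0]-.533)<.06)&(abs(P[...,1]+.148)<.06)&(P[...,2]>.095)&(P[...,2]<.115)&(d>0)]
print(len(q), rect(q) if len(q) else "", np.median(q[:,2]))
E
```

```text
[ 0.53151276 -0.15567222  0.20734164] [-0.21381839  0.34445043 -0.61080824] [-0.39  0.1   1.36 -0.    1.68 -1.79]
t=2.05 yaw 80.5 turn -0.4; x -0.3 y 7.8 z 126.3 mm
3272 c=(530.7,-144.8) long=52.6 short=36.7 longaxis=80.6deg 0.10620745051459676
```

>>> jog_arm(
  plan="0 0.0085 0.02 0; 0 0 0.03 0; 0 0 0.03 0; 0 0 0.03 0; 0 0 0.02 0; 0 0 0 0; 0 0 0 0",
)

```text
clock: 2.8
eef_pos: [0.5317, -0.1413, 0.0802]
ee_rot: [0.079, 0.997, 0.0, 0.0]
contact_force: [-0.2, 0.0, 0.2]
finger_gap: 1.001
grasp_force: 0.0
```

>>> jog_arm(
  plan="0 0 0 0; 0 0 0 0; 0 0 0 0; 0 0 0 0; 0 0 0 0; 0 0 0 0; 0 0 -0.004 0; 0 0 -0.004 0; 0 0 -0.004 0; 0 0 0 0; 0 0 0 0; 0 0 0 0",
  jaw=-1,
)

```text
clock: 4.0
eef_pos: [0.5317, -0.1421, 0.0914]
ee_rot: [0.08, 0.997, 0.0, -0.0]
contact_force: [0.5, 0.5, -0.8]
finger_gap: 0.562
grasp_force: 29.6
```

Carton a reads about 0.6 N, so it is empty. I put it back, moving it 4 mm to make up for the centring shift.

>>> jog_arm(
  plan="0 -0.004 0 0; 0 0 0 0; 0 0 0.005 0; 0 0 0.004 0; 0 0 0.002 0; 0 0 0 0; 0 0 0 0",
)

```text
clock: 4.7
eef_pos: [0.5311, -0.1461, 0.0804]
ee_rot: [0.08, 0.997, 0.0, -0.0]
contact_force: [0.5, -0.2, -1.2]
finger_gap: 0.563
grasp_force: 29.6
```

>>> jog_arm(
  plan="0 0 0 0; 0 0 0 0; 0 0 0 0; 0 0 0 0; 0 0 -0.03 0; 0 0 -0.04 0; 0 0 -0.04 -3; 0 0 0 -3; 0 0 0 0; 0 0 0 0; 0 0 0 0",
  jaw=1,
)

```text
clock: 5.8
eef_pos: [0.5304, -0.1459, 0.1889]
ee_rot: [0.028, 1.0, 0.001, -0.001]
contact_force: [0.4, 1.2, 0.9]
finger_gap: 1.003
grasp_force: 0.0
```

```bash
python3 - <<'E'
from h import *
s=status.observe(); print(s["eef_pos"],s["contact_force"],s["finger_gap"])
to(474,-275,185,88.2)
E
```

```text
[ 0.53036156 -0.14587429  0.18888751] [0.36522334 1.24926795 0.9391285 ] 1.0033554503932869
t=5.80 yaw 86.8 turn -1.4; x 52.3 y -130.8 z 3.9 mm
```

>>> jog_arm(
  plan="0 0 0 -1.4; 0.013 -0.033 0 0; 0.013 -0.033 0 0; 0.013 -0.033 0 0; 0.013 -0.032 0 0; 0 0 0 0; 0 0 0 0; 0 0 0 0",
)

```text
clock: 6.6
eef_pos: [0.4754, -0.2747, 0.1901]
ee_rot: [0.015, 1.0, 0.001, -0.0]
contact_force: [0.4, -0.7, -0.4]
finger_gap: 0.997
grasp_force: 0.0
```

```bash
python3 - <<'E'
from h import *
to(474,-275,78,88.2)
p,d=optics.read_camera("wrist")
P=cloud(cal("wrist"),d); q=P[(abs(P[...,0]-.474)<.06)&(abs(P[...,1]+.275)<.06)&(P[...,2]>.095)&(P[...,2]<.115)&(d>0)]
print(len(q), rect(q) if len(q) else "")
p,d=optics.read_camera("top")
P=cloud(cal("top"),d); q=P[(abs(P[...,0]-.532)<.06)&(abs(P[...,1]+.147)<.06)&(P[...,2]>.095)&(P[...,2]<.115)&(d>0)]
print(len(q), rect(q) if len(q) else "")
E
```

```text
t=6.60 yaw 88.3 turn 0.1; x 1.4 y -0.4 z 112.1 mm
3669 c=(473.5,-273.4) long=52.7 short=36.8 longaxis=88.1deg
500 c=(532.2,-151.8) long=53.4 short=36.6 longaxis=80.6deg
```

>>> jog_arm(
  plan="0.001 0.001 0.03 0; 0 0 0.04 0; 0 0 0.03 0; 0 0 0.012 0; 0 0 0 0; 0 0 0 0",
)

```text
clock: 7.3
eef_pos: [0.4753, -0.2747, 0.0801]
ee_rot: [0.015, 1.0, -0.001, 0.001]
contact_force: [-0.7, 0.4, 0.7]
finger_gap: 0.999
grasp_force: 0.0
```

>>> jog_arm(
  plan="0 0 0 0; 0 0 0 0; 0 0 0 0; 0 0 0 0; 0 0 0 0; 0 0 0 0; 0 0 -0.004 0; 0 0 -0.004 0; 0 0 -0.004 0; 0 0 0 0; 0 0 0 0; 0 0 0 0",
  jaw=-1,
)

```text
clock: 8.5
eef_pos: [0.4741, -0.2744, 0.0904]
ee_rot: [0.015, 1.0, 0.0, -0.0]
contact_force: [0.7, -0.8, -0.3]
finger_gap: 0.551
grasp_force: 30.0
```

Carton b is empty too, so c must be the filled one. I set b down and go to c with yaw about -80.5.

>>> jog_arm(
  plan="0 0 0.006 0; 0 0 0.005 0; 0 0 0 0; 0 0 0 0",
)

```text
clock: 8.9
eef_pos: [0.4739, -0.2744, 0.079]
ee_rot: [0.015, 1.0, 0.0, -0.0]
contact_force: [-0.6, -0.1, -0.7]
finger_gap: 0.549
grasp_force: 30.0
```

>>> jog_arm(
  plan="0 0 0 0; 0 0 0 0; 0 0 0 0; 0 0 0 0; 0 0 -0.03 0; 0 0 -0.04 0; 0 0 -0.04 0; 0 0 0 -8; 0 0 0 -3; 0 0 0 0; 0 0 0 0",
  jaw=1,
)

```text
clock: 10.0
eef_pos: [0.4741, -0.2744, 0.1893]
ee_rot: [-0.08, 0.997, 0.0, -0.0]
contact_force: [-0.3, -0.6, -0.7]
finger_gap: 0.998
grasp_force: 0.0
```

```bash
python3 - <<'E'
from h import *
print(status.observe()["joints"].round(2))
to(520,-393,188,99.7)
to(520,-393,188,-80.3)
E
```

```text
[-0.63  0.09  1.41  0.    1.64 -2.36]
t=10.00 yaw 99.2 turn -0.5; x -25.3 y -124.6 z 1.3 mm
t=10.00 yaw 99.2 turn 179.5; x 25.3 y 124.6 z 1.3 mm
```

>>> jog_arm(
  plan="-0.006 -0.031 0 0; -0.006 -0.031 0 0; -0.006 -0.031 0 0; -0.007 -0.031 0 0; 0 0 0 0; 0 0 0 0; 0 0 0 0",
)

```text
clock: 10.7
eef_pos: [0.5187, -0.392, 0.1893]
ee_rot: [-0.081, 0.997, 0.0, -0.0]
contact_force: [-0.4, 0.0, -0.7]
finger_gap: 0.997
grasp_force: 0.0
```

```bash
python3 - <<'E'
from h import *
p,d=optics.read_camera("wrist")
P=cloud(cal("wrist"),d); q=P[(abs(P[...,0]-.520)<.06)&(abs(P[...,1]+.392)<.06)&(P[...,2]>.095)&(P[...,2]<.115)&(d>0)]
print(len(q), rect(q), np.median(q[:,2]))
to(519.5,-392.5,78,99.5)
E
```

```text
3673 c=(519.3,-393.1) long=52.6 short=36.7 longaxis=-79.6deg 0.10597816739536686
t=10.75 yaw 99.3 turn -0.2; x -0.6 y -0.8 z 111.8 mm
```

>>> jog_arm(
  plan="0.001 -0.001 0.03 -0.8; 0 0 0.04 0; 0 0 0.03 0; 0 0 0.012 0; 0 0 0 0; 0 0 0 0",
)

```text
clock: 11.35
eef_pos: [0.5188, -0.3943, 0.0796]
ee_rot: [-0.088, 0.996, -0.001, 0.001]
contact_force: [-0.5, 0.6, 0.8]
finger_gap: 0.993
grasp_force: 0.0
```

>>> jog_arm(
  plan="0 0 0 0; 0 0 0 0; 0 0 0 0; 0 0 0 0; 0 0 0 0; 0 0 0 0; 0 0 -0.005 0; 0 0 -0.015 0; 0 0 -0.03 0; 0 0 0 0; 0 0 0 0; 0 0 0 0",
  jaw=-1,
)

```text
clock: 12.55
eef_pos: [0.5173, -0.3932, 0.1258]
ee_rot: [-0.088, 0.996, 0.001, -0.001]
contact_force: [0.2, -0.3, -5.1]
finger_gap: 0.549
grasp_force: 30.0
```

Carton c weighs about 0.45 kg, so it is the filled one. Next I check the free space for the tipping spot.

```bash
python3 - <<'E'
from h import *
p,d=optics.read_camera("top"); P=cloud(cal("top"),d); z=P[...,2]
print("map of max z (mm), rows x, cols y from",)
ys=np.arange(-.16,.16,.04); print(ys.round(2))
for x in np.arange(.44,.78,.03):
    print(round(x,2),[int(1000*z[(abs(P[...,0]-x)<.015)&(abs(P[...,1]-y)<.02)&(d>0)].max(initial=0)) for y in ys])
to(540,-30,206,90)
E
```

```text
map of max z (mm), rows x, cols y from
[-0.16 -0.12 -0.08 -0.04  0.    0.04  0.08  0.12]
0.44 [8, 6, 34, 64, 48, 5, 62, 76]
0.47 [6, 6, 32, 59, 48, 5, 57, 78]
0.5 [108, 5, 6, 5, 4, 47, 57, 79]
0.53 [110, 109, 5, 6, 6, 64, 66, 63]
0.56 [110, 108, 5, 5, 6, 7, 61, 63]
0.59 [5, 5, 5, 5, 6, 6, 5, 5]
0.62 [5, 5, 5, 6, 6, 6, 5, 5]
0.65 [7, 5, 5, 4, 6, 5, 53, 52]
0.68 [8, 6, 5, 5, 5, 5, 52, 32]
0.71 [81, 82, 5, 6, 6, 6, 54, 32]
0.74 [82, 82, 6, 6, 5, 5, 51, 53]
0.77 [81, 6, 6, 160, 288, 288, 289, 302]
t=12.60 yaw 100.1 turn 10.1; x -22.8 y 363.4 z -80.6 mm
```

>>> jog_arm(
  plan="0 0 -0.027 3.5; 0 0 -0.027 3.5; 0 0 -0.027 3; 0 0 0 0; -0.002 0.036 0 0; -0.002 0.036 0 0; -0.002 0.036 0 0; -0.002 0.036 0 0; -0.002 0.036 0 0; -0.002 0.036 0 0; -0.002 0.036 0 0; -0.002 0.036 0 0; -0.003 0.036 0 0; -0.003 0.036 0 0; 0 0 0 0; 0 0 0 0; 0 0 0 0",
)

```text
clock: 14.3
eef_pos: [0.539, -0.0348, 0.2069]
ee_rot: [-0.0, 1.0, -0.0, -0.001]
contact_force: [-0.5, 0.3, -4.2]
finger_gap: 0.549
grasp_force: 30.0
```

```bash
python3 - <<'E'
from h import *
s=status.observe(); print(s["contact_force"],s["grasp_force"])
to(540,-30,82,90)
E
```

```text
[-0.53090269  0.32894908 -4.24118684] 29.998766519129276
t=14.30 yaw 90.1 turn 0.1; x -1.0 y 4.8 z 124.9 mm
```

>>> jog_arm(
  plan="0 0.005 0.03 0; 0 0 0.04 0; 0 0 0.04 0; 0 0 0.015 0; 0 0 0 0; 0 0 0.002 0; 0 0 0.002 0; 0 0 0 0; 0 0 0 0",
)

```text
clock: 15.2
eef_pos: [0.5403, -0.0291, 0.0808]
ee_rot: [-0.001, 1.0, -0.0, 0.001]
contact_force: [-0.0, 0.7, -4.4]
finger_gap: 0.552
grasp_force: 30.0
```

>>> jog_arm(
  plan="-0.004 0 0 0; -0.004 0 0 0; -0.004 0 0 0; 0 0 0 0",
)

```text
clock: 15.6
eef_pos: [0.5524, -0.029, 0.0796]
ee_rot: [-0.001, 1.0, 0.0, 0.0]
contact_force: [0.1, 0.3, -4.4]
finger_gap: 0.549
grasp_force: 30.0
```

>>> jog_arm(
  plan="0 0 0.002 0; 0 0 0.002 0; 0 0 0 0; 0 0 0 0",
)

```text
clock: 16.0
eef_pos: [0.5521, -0.029, 0.0771]
ee_rot: [-0.001, 1.0, -0.0, 0.001]
contact_force: [-1.6, 0.6, 4.6]
finger_gap: 0.549
grasp_force: 30.0
```

>>> jog_arm(
  plan="-0.004 0 0 0; -0.004 0 0 0; -0.004 0 0 0; 0 0 0 0",
)

```text
clock: 16.4
eef_pos: [0.563, -0.029, 0.0773]
ee_rot: [-0.001, 1.0, -0.0, -0.001]
contact_force: [-4.4, -0.3, 8.3]
finger_gap: 0.55
grasp_force: 30.0
```

```bash
python3 - <<'E'
from h import *
p,d=optics.read_camera("side"); cv2.imwrite("pics/s1.png",cv2.resize(p[190:310,230:390],None,fx=4,fy=4,interpolation=cv2.INTER_CUBIC))
E
```

```text
(no output)
```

View pics/s1.png

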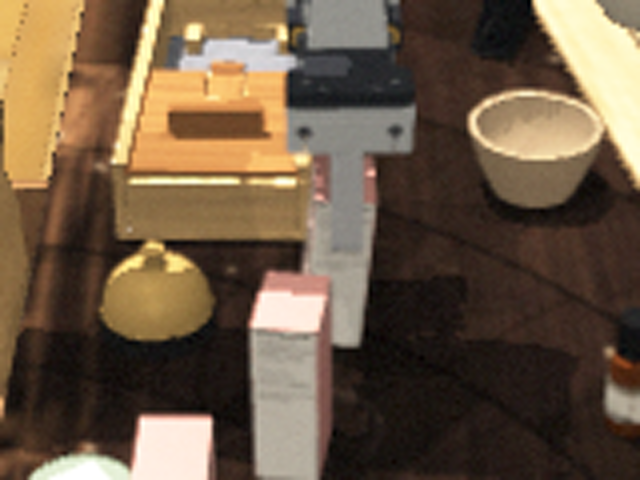

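The held carton, at about (340,260) in the crop, leans a little to the right, which is the way I want. I keep dragging.

>>> jog_arm(
  plan="-0.004 0 0.001 0; -0.004 0 0 0; -0.004 0 0 0; 0 0 0 0",
)

```text
clock: 16.85
eef_pos: [0.5755, -0.029, 0.0763]
ee_rot: [-0.001, 1.0, -0.0, -0.0]
contact_force: [-4.3, 0.4, 6.9]
finger_gap: 0.553
grasp_force: 30.0
```

```bash
cat >> h.py <<'E'
def tilt(tag=None):
    "carton lean in world xz from the side view: edges of its light face below the finger"
    p,d=optics.read_camera("side"); c=cal("side"); P=cloud(c,d); s=status.observe(); e=s["eef_pos"]
    y=P[...,1]
    m=(d>0)&(abs(P[...,0]-e[0])<.12)&(y>e[1]-.035)&(y<e[1]-.018)&(P[...,2]>.008)&(P[...,2]<e[2]-.024)
    q=P[m]
    for z0 in np.arange(.008,.1,.008):
        r=q[(q[:,2]>z0)&(q[:,2]<z0+.008)]
        if len(r)>5: print(f"z {1000*z0+4:.0f}: x {1000*r[:,0].min():.0f}..{1000*r[:,0].max():.0f} y {1000*np.median(r[:,1]):.0f} n{len(r)}")
    return p
E
python3 -c "
from h import *
tilt()"
```

```text
z 12: x 457..573 y -56 n41
z 20: x 457..575 y -56 n50
z 28: x 458..577 y -56 n55
z 36: x 455..580 y -55 n57
z 44: x 456..580 y -55 n35
z 52: x 556..582 y -56 n16
```

The bottom edge stays pinned at x≈570 while the grip has moved 23 mm, so the carton leans about 17°. I follow the arc to about 60°.

>>> jog_arm(
  plan="-0.005 0 0 0; -0.005 0 0.001 0; -0.006 0 0.002 0; -0.006 0 0.002 0; -0.006 0 0.003 0; -0.006 0 0.003 0; 0 0 0 0",
)

```text
clock: 17.6
eef_pos: [0.6119, -0.029, 0.0658]
ee_rot: [-0.001, 1.0, -0.0, 0.003]
contact_force: [0.8, -0.3, 5.6]
finger_gap: 0.55
grasp_force: 30.0
```

```bash
python3 -c "
from h import *
tilt()"
```

```text
z 12: x 556..580 y -55 n25
z 20: x 556..585 y -56 n31
z 28: x 556..589 y -56 n41
z 36: x 556..594 y -55 n41
z 44: x 556..594 y -56 n15
```

>>> jog_arm(
  plan="-0.005 0 0.004 0; -0.005 0 0.004 0; -0.005 0 0.004 0; -0.004 0 0.005 0; -0.004 0 0.005 0; -0.003 0 0.005 0; 0 0 0 0",
)

```text
clock: 18.35
eef_pos: [0.6417, -0.029, 0.0409]
ee_rot: [-0.001, 1.0, -0.0, 0.007]
contact_force: [6.3, -0.0, 6.4]
finger_gap: 0.553
grasp_force: 30.0
```

```bash
python3 -c "
from h import *
tilt()"
```

```text
z 12: x 563..592 y -55 n27
z 20: x 563..592 y -56 n7
```

>>> jog_arm(
  plan="-0.001 0 0.004 0; -0.001 0 0.004 0; 0 0 0.003 0; 0 0 0 0",
)

```text
clock: 18.8
eef_pos: [0.6462, -0.0292, 0.0323]
ee_rot: [-0.001, 1.0, -0.001, 0.011]
contact_force: [9.1, 0.9, 9.5]
finger_gap: 0.549
grasp_force: 30.0
```

>>> jog_arm(
  plan="0 0 0 0; 0 0 0 0; 0 0 0 0; 0 0 0 0; 0 0 -0.025 0; 0 0 -0.05 0; 0 0 -0.05 0; 0 0 0 0; 0 0 0 0",
  jaw=1,
)

```text
clock: 19.7
eef_pos: [0.6384, -0.029, 0.1524]
ee_rot: [-0.001, 1.0, -0.0, 0.002]
contact_force: [-0.2, 0.1, -0.5]
finger_gap: 1.002
grasp_force: 0.0
```

```bash
python3 - <<'E'
from h import *
for n in ("top","wrist","side"):
    p,d=optics.read_camera(n); P=cloud(cal(n),d)
    q=P[(P[...,0]>.5)&(P[...,0]<.72)&(abs(P[...,1]+.03)<.06)&(P[...,2]>.028)&(P[...,2]<.06)&(d>0)]
    print(n,len(q),rect(q),np.percentile(q[:,2],[5,50,95]).round(4))
    if n=="top": cv2.imwrite("pics/t2.png",p[120:360,120:560])
s=status.observe();print(s["eef_pos"],s["finger_gap"])
E
```

```text
top 703 c=(640.6,-29.6) long=71.5 short=52.6 longaxis=-0.3deg [0.0342 0.0369 0.0398]
wrist 8690 c=(621.4,-29.0) long=104.9 short=52.7 longaxis=-0.0deg [0.0342 0.0354 0.0366]
side 633 c=(623.4,-29.8) long=104.6 short=60.3 longaxis=-1.8deg [0.0304 0.0352 0.0375]
[ 0.63624342 -0.02873577  0.14772371] 0.9978122405251689
```

View pics/t2.png

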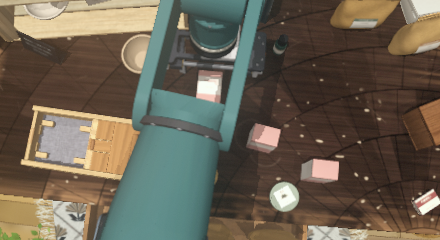

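The carton lies flat at (621.5, -29), aligned with x and with its top at 35 mm. In the crop its top is at (209,85), and carton a and the others still stand. I regrasp it at its middle.

>>> jog_arm(
  plan="0.015 0 0.03 0; 0 0 0.04 0; 0 0 0.03 0; 0 0 0.015 0; 0 0 0 0; 0 0 0 0",
)

```text
clock: 20.45
eef_pos: [0.6229, -0.0289, 0.0358]
ee_rot: [-0.001, 1.0, 0.0, 0.0]
contact_force: [0.2, 0.7, 1.0]
finger_gap: 1.0
grasp_force: 0.0
```

```bash
python3 -c "
from h import *
print(status.observe()['contact_force']); to(621.5,-29,28,90)"
```

```text
[0.20513972 0.70371008 0.9694438 ]
t=20.45 yaw 90.1 turn 0.1; x 1.4 y -0.1 z 7.8 mm
```

>>> jog_arm(
  plan="0.001 0 0.006 0; 0 0 0 0; 0 0 0 0",
)

```text
clock: 20.75
eef_pos: [0.6222, -0.029, 0.0306]
ee_rot: [-0.001, 1.0, -0.0, 0.001]
contact_force: [-0.2, 0.6, -0.6]
finger_gap: 1.002
grasp_force: 0.0
```

>>> jog_arm(
  plan="0 0 0 0; 0 0 0 0; 0 0 0 0; 0 0 0 0; 0 0 0 0; 0 0 0 0; 0 0 -0.01 0; 0 0 -0.03 0; 0 0 -0.04 0; 0 0 -0.03 0; 0 0 0 0; 0 0 0 0",
  jaw=-1,
)

```text
clock: 21.95
eef_pos: [0.6213, -0.0288, 0.1389]
ee_rot: [-0.001, 1.0, 0.0, -0.0]
contact_force: [0.0, -0.1, -5.0]
finger_gap: 0.546
grasp_force: 30.0
```

```bash
python3 - <<'E'
from h import *
s=status.observe();print(s["contact_force"],s["joints"].round(2))
a=np.radians(87.3); o=np.array([486.9,204.5])
for k in (10,73): print(o+k*np.array([np.cos(a),np.sin(a)]))
to(490.3,277.4,140,-2.7)
to(490.3,277.4,140)
E
```

```text
[ 0.0177817  -0.07107979 -4.9982065 ] [-0.14  0.27  1.3   0.    1.57 -1.71]
[487.37106451 214.48889875]
[490.3387709  277.41896087]
t=21.95 yaw 90.1 turn 92.8; x 299.7 y -145.2 z -1.1 mm
t=21.95 yaw 90.1 turn -0.0; x 130.6 y 306.4 z -1.1 mm
```

>>> jog_arm(
  plan="0 0 0 8.4; 0 0 0 8.4; 0 0 0 8.4; 0 0 0 8.4; 0 0 0 8.4; 0 0 0 8.4; 0 0 0 8.4; 0 0 0 8.4; 0 0 0 8.4; 0 0 0 8.4; 0 0 0 8.6; 0 0 0 0.2; 0 0 0 0",
)

```text
out of range: row 11 has 8.6, outside -8.59 to 8.59
```

>>> jog_arm(
  plan="0 0 0 8.4; 0 0 0 8.4; 0 0 0 8.4; 0 0 0 8.4; 0 0 0 8.4; 0 0 0 8.4; 0 0 0 8.4; 0 0 0 8.4; 0 0 0 8.4; 0 0 0 8.4; 0 0 0 8.4; 0 0 0 0.4; 0 0 0 0",
)

```text
clock: 23.25
eef_pos: [0.6202, -0.0287, 0.1366]
ee_rot: [0.723, 0.691, -0.002, -0.002]
contact_force: [0.1, -0.2, -5.4]
finger_gap: 0.548
grasp_force: 30.0
```

>>> jog_arm(
  plan="0.043 -0.021 0 0; 0.043 -0.021 0 0; 0.043 -0.021 0 0; 0.043 -0.021 0 0; 0.043 -0.021 0 0; 0.043 -0.021 0 0; 0.042 -0.02 0 0; 0 0 0 0; 0 0 0 0; 0 0 0 0",
)

```text
clock: 24.25
eef_pos: [0.4901, 0.2769, 0.1389]
ee_rot: [0.724, 0.69, -0.001, 0.0]
contact_force: [-0.0, 0.5, -5.8]
finger_gap: 0.551
grasp_force: 30.0
```

```bash
python3 - <<'E'
from h import *
s=status.observe();print(s["contact_force"],s["joints"].round(2))
to(490.3,277.4,140,-2.7)
for n in ("wrist","top"):
    p,d=optics.read_camera(n); P=cloud(cal(n),d)
    q=P[(abs(P[...,0]-.487)<.09)&(abs(P[...,1]-.25)<.15)&(P[...,2]>.12)&(P[...,2]<.15)&(d>0)]
    if len(q)>50: print(n,"carton",len(q),rect(q))
    q=P[(abs(P[...,0]-.487)<.09)&(abs(P[...,1]-.25)<.2)&(P[...,2]>.05)&(P[...,2]<.07)&(d>0)]
    if len(q)>50: print(n,"rails",len(q),rect(q),q.min(0),q.max(0))
    cv2.imwrite(f"pics/{n}3.png",p)
E
```

```text
[-0.01845641  0.46536535 -5.81577178] [ 0.41  0.14  1.45 -0.    1.55  0.46]
t=24.25 yaw -2.7 turn 0.0; x 0.5 y 0.2 z -1.1 mm
wrist carton 19926 c=(490.7,284.3) long=90.2 short=75.4 longaxis=86.8deg
wrist rails 10989 c=(486.4,220.1) long=254.7 short=128.6 longaxis=87.2deg [0.41664979 0.09056795 0.05011399] [0.55642093 0.35025737 0.06995889]
top carton 1021 c=(491.4,260.0) long=78.7 short=76.2 longaxis=86.4deg
top rails 4116 c=(486.1,189.4) long=255.8 short=129.9 longaxis=87.2deg [0.41599724 0.05855803 0.05000429] [0.55535258 0.32008643 0.06984184]
```

View pics/wrist3.png

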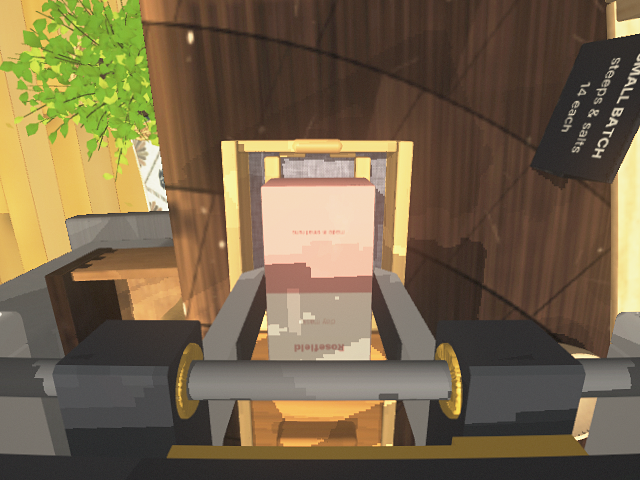

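The wrist view shows the carton centred over the tray. Its far end is at row 185 and the far corner blocks are at about (272,165) and (377,165), symmetric about it. I lower it to just above the blocks and check again.

>>> jog_arm(
  plan="0 0 0.03 0; 0 0 0.03 0; 0 0 0.018 0; 0 0 0 0; 0 0 0 0; 0 0 0 0",
)

```text
clock: 24.95
eef_pos: [0.4917, 0.2778, 0.0636]
ee_rot: [0.724, 0.69, 0.002, 0.001]
contact_force: [-0.3, 0.5, -4.8]
finger_gap: 0.547
grasp_force: 30.0
```

```bash
python3 - <<'E'
from h import *
s=status.observe();print(s["contact_force"],s["eef_pos"])
p,d=optics.read_camera("wrist"); P=cloud(cal("wrist"),d)
a=np.radians(87.3);Y=np.array([np.cos(a),np.sin(a)]);X=np.array([Y[1],-Y[0]])
B=(P[...,:2]*1000-[487.4,214.5]); bx=B@X; by=B@Y; z=P[...,2]*1000
def rep(n,m):
    print(n,m.sum(),"bx",np.percentile(bx[m],[1,99]).round(1),"by",np.percentile(by[m],[1,99]).round(1),"z",np.median(z[m]).round(1))
ok=d>0
rep("carton far top",ok&(by>95)&(by<125)&(abs(bx)<40)&(z>55)&(z<80))
for sgn in (1,-1): rep(f"block {sgn}",ok&(by>95)&(by<119)&(sgn*bx>22)&(sgn*bx<50)&(z>13)&(z<25))
rep("endwall",ok&(abs(bx)<45)&(by>115)&(by<140)&(z>38)&(z<50))
for sgn in (1,-1): rep(f"rail {sgn}",ok&(by>60)&(by<125)&(sgn*bx>45)&(sgn*bx<80)&(z>54)&(z<66))
cv2.imwrite("pics/w4.png",p[100:400,180:460])
E
```

```text
[-0.33199379  0.46273089 -4.79151928] [0.49173186 0.27780214 0.06360176]
carton far top 5544 bx [-24.5  26.5] by [ 95.3 116. ] z 70.9
block 1 486 bx [28.  39.9] by [ 95.4 118.6] z 20.7
block -1 749 bx [-42.9 -31.1] by [ 95.4 118.6] z 20.7
endwall 3407 bx [-43.9  44. ] by [115.7 134.6] z 45.9
rail 1 2632 bx [52.4 62.2] by [ 60.8 124.4] z 60.5
rail -1 2567 bx [-65.  -55.4] by [ 60.9 124.5] z 60.5
```

View pics/w4.png

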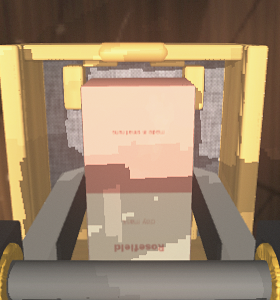

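Seen from the wrist, the carton sits 2.4 mm to +x of the box's middle and about 1.5 mm short in y. In the crop its top is at 82–195, between blocks at 65–80 and 190–203. I correct and lower.

>>> jog_arm(
  plan="0.001 -0.0025 0 0; 0 0 0 0; 0 0 0.008 0; 0 0 0.006 0; 0 0 0.004 0; 0 0 0.004 0; 0 0 0 0; 0 0 0 0",
)

```text
clock: 25.8
eef_pos: [0.4876, 0.2788, 0.0394]
ee_rot: [0.724, 0.69, -0.0, -0.0]
contact_force: [0.1, -0.7, -4.6]
finger_gap: 0.55
grasp_force: 30.0
```

>>> jog_arm(
  plan="0 0 0.002 0; 0 0 0.002 0; 0 0 0 0; 0 0 0 0",
)

```text
clock: 26.2
eef_pos: [0.4877, 0.2789, 0.0357]
ee_rot: [0.724, 0.69, 0.0, 0.0]
contact_force: [0.5, 0.5, -4.6]
finger_gap: 0.551
grasp_force: 30.0
```

>>> jog_arm(
  plan="0 0.001 0.001 0; 0 0 0.001 0; 0 0 0 0; 0 0 0 0",
)

```text
clock: 26.6
eef_pos: [0.4879, 0.2789, 0.0356]
ee_rot: [0.724, 0.69, -0.0, -0.0]
contact_force: [-5.9, -2.4, 7.0]
finger_gap: 0.547
grasp_force: 30.0
```

```bash
python3 - <<'E'
from h import *
s=status.observe();print(s["contact_force"],s["eef_pos"])
p,d=optics.read_camera("wrist"); P=cloud(cal("wrist"),d)
a=np.radians(87.3);Y=np.array([np.cos(a),np.sin(a)]);X=np.array([Y[1],-Y[0]])
B=(P[...,:2]*1000-[487.4,214.5]); bx=B@X; by=B@Y; z=P[...,2]*1000
def rep(n,m):
    print(n,m.sum(),"bx",np.percentile(bx[m],[1,99]).round(1),"by",np.percentile(by[m],[1,99]).round(1),"z",np.percentile(z[m],[5,50,95]).round(1))
ok=d>0
rep("carton top",ok&(by>95)&(by<125)&(abs(bx)<30)&(z>34)&(z<44.))
for sgn in (1,-1): rep(f"block {sgn}",ok&(by>95)&(by<119)&(sgn*bx>22)&(sgn*bx<50)&(z>13)&(z<25))
rep("endwall",ok&(abs(bx)<45)&(by>122)&(by<140)&(z>43)&(z<50))
E
```

```text
[-5.87169864 -2.38642607  6.96784727] [0.48790805 0.27891845 0.03558096]
carton top 5355 bx [-28.5  22.7] by [ 95.2 124.5] z [41.3 42.8 43.8]
block 1 1121 bx [27.8 39.7] by [ 95.3 118.8] z [17.3 20.5 21.6]
block -1 970 bx [-42.9 -23.8] by [ 95.7 118.7] z [18.9 20.7 21.8]
endwall 4129 bx [-44.  44.] by [125.1 134.2] z [44.1 45.8 47.4]
```

>>> jog_arm(
  plan="0 0 0 0; 0 0 0 0; 0 0 0 0",
  jaw=0.5,
)

```text
clock: 26.95
eef_pos: [0.4895, 0.2791, 0.0342]
ee_rot: [0.724, 0.69, 0.001, 0.0]
contact_force: [0.4, 0.0, 0.2]
finger_gap: 0.743
grasp_force: 0.0
```

>>> jog_arm(
  plan="0 0 -0.02 0; 0 0 -0.04 0; 0 0 -0.04 0; 0 0 -0.03 0; 0 0 0 0; 0 0 0 0",
)

```text
clock: 27.55
eef_pos: [0.4892, 0.2789, 0.1641]
ee_rot: [0.724, 0.69, 0.001, 0.0]
contact_force: [0.5, -0.3, -1.4]
finger_gap: 0.749
grasp_force: 0.0
```

```bash
python3 - <<'E'
from h import *
s=status.observe();print(s["contact_force"],s["eef_pos"],s["finger_gap"])
p,d=optics.read_camera("wrist"); P=cloud(cal("wrist"),d)
a=np.radians(87.3);Y=np.array([np.cos(a),np.sin(a)]);X=np.array([Y[1],-Y[0]])
B=(P[...,:2]*1000-[487.4,214.5]); bx=B@X; by=B@Y; z=P[...,2]*1000
def rep(n,m):
    if m.sum(): print(n,m.sum(),"bx",np.percentile(bx[m],[1,99]).round(1),"by",np.percentile(by[m],[1,99]).round(1),"z",np.percentile(z[m],[5,50,95]).round(1))
ok=d>0
m=ok&(by>0)&(by<118)&(abs(bx)<32)&(z>36)&(z<48.)
rep("carton top",m); print(rect(np.c_[bx[m],by[m]]/1000))
for lo,hi in((0,30),(95,118)):rep("  z part",m&(by>lo)&(by<hi))
for sgn in (1,-1): rep(f"block {sgn}",ok&(by>95)&(by<119)&(sgn*bx>22)&(sgn*bx<50)&(z>13)&(z<25))
rep("bar",ok&(abs(bx)<45)&(by>-130)&(by<0)&(z>68)&(z<80))
cv2.imwrite("pics/w5.png",p[60:480])
a=np.array([487.4,214.5])
for t in (.145,): print(a+(45-1000*t)*Y)
E
```

```text
[ 0.51275631 -0.31279085 -1.40449473] [0.48915333 0.27891428 0.16411486] 0.7489468334128087
carton top 8347 bx [-29.5  22.5] by [  1.  114.9] z [39.9 41.3 42.5]
c=(-0.0,57.9) long=115.7 short=63.8 longaxis=90.0deg
  z part 1687 bx [-29.4  29.2] by [ 0.1 29.7] z [38.4 41.4 42.5]
  z part 1775 bx [-29.6  21.8] by [ 95.1 115.6] z [39.8 41.2 42.3]
block 1 414 bx [26.6 38.4] by [ 95.2 118.9] z [17.1 18.9 20.1]
block -1 417 bx [-44.2 -25.6] by [ 95.3 118.9] z [17.3 18.9 20.2]
bar 1072 bx [-34.3  28.1] by [-104.5  -93. ] z [69.  73.1 74.5]
[482.68935493 114.6110125 ]
```

View pics/w5.png

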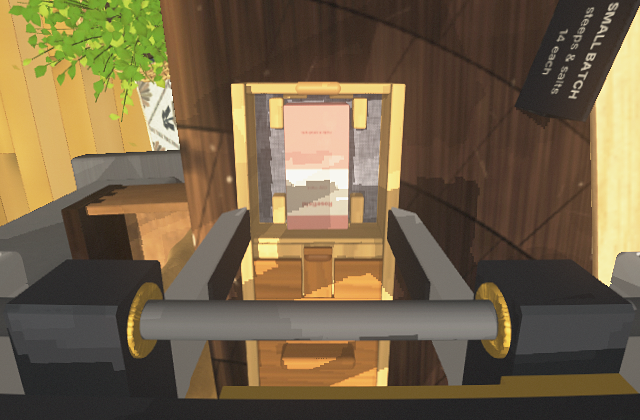

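The carton is seated flat: its top is at 41–42 mm at both ends, and in the picture it lies between the four blocks at about (317,165). The bar is at box y ≈ -99. I close the jaws and go behind the bar to push the cover.

```bash
python3 -c "
from h import *
to(481.5,86,164,-2.7);to(481.5,86,84,-2.7)"
```

```text
t=27.60 yaw -2.7 turn -0.0; x -192.7 y 2.3 z -1.5 mm
t=27.60 yaw -2.7 turn -0.0; x -192.7 y 2.3 z 78.5 mm
```

>>> jog_arm(
  plan="-0.04 0 0 0; -0.04 0 0 0; -0.04 0 0 0; -0.04 0 0 0; -0.033 0.002 0 0; 0 0 0 0; 0 0 0.03 0; 0 0 0.03 0; 0 0 0.018 0; 0 0 0 0; 0 0 0 0; 0 0 0 0",
  jaw=-1,
)

```text
clock: 28.8
eef_pos: [0.4821, 0.0864, 0.0865]
ee_rot: [0.724, 0.69, 0.001, 0.0]
contact_force: [-0.2, 0.4, -1.0]
finger_gap: 0.006
grasp_force: 0.0
```

>>> jog_arm(
  plan="0.005 0 0 0; 0.005 0 0 0; 0.005 0 0 0; 0.01 0 0 0; 0.01 0 0 0; 0.01 0 0 0; 0 0 0 0",
)

```text
clock: 29.5
eef_pos: [0.4835, 0.1323, 0.0855]
ee_rot: [0.723, 0.691, 0.0, -0.0]
contact_force: [0.5, -0.4, -0.6]
finger_gap: 0.006
grasp_force: 0.0
```

```bash
cat >> h.py <<'E'
def bar(n="wrist"):
    p,d=optics.read_camera(n); P=cloud(cal(n),d)
    a=np.radians(87.3);Y=np.array([np.cos(a),np.sin(a)]);X=np.array([Y[1],-Y[0]])
    B=(P[...,:2]*1000-[487.4,214.5]); bx=B@X; by=B@Y; z=P[...,2]*1000
    m=(d>0)&(abs(bx)<45)&(by>-130)&(by<80)&(z>66)&(z<78)
    e=(status.observe()["eef_pos"][:2]*1000-[487.4,214.5])@Y
    if m.sum(): print(n,m.sum(),"bx",np.percentile(bx[m],[1,99]).round(1),"by",np.percentile(by[m],[1,25,50,75,99]).round(1),"z",np.median(z[m]).round(1),"tcp by",e.round(1))
    return p
E
python3 -c "
from h import *
cv2.imwrite('pics/w6.png',bar());bar('side')"
```

```text
wrist 1204 bx [-33.4  29.3] by [-104.9 -100.9  -97.4  -94.9  -93.9] z 74.1 tcp by -82.9
side 93 bx [-31.3  29.7] by [-109.7 -106.6 -105.  -103.2  -96.5] z 71.4 tcp by -83.4
```

View pics/w6.png

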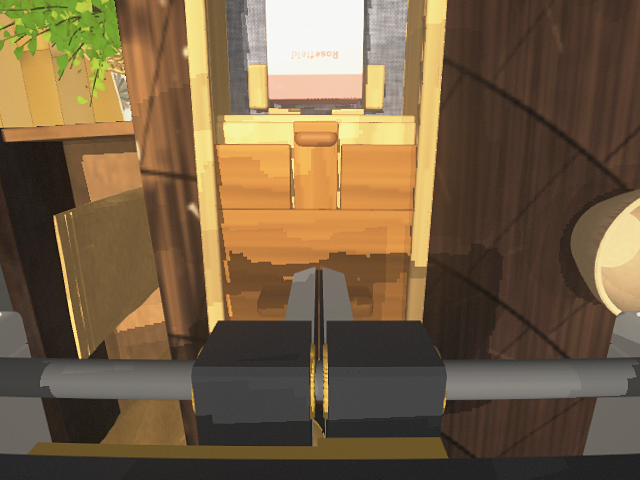

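```bash
python3 - <<'E'
from h import *
print(status.observe()["eef_pos"],status.observe()["contact_force"])
p,d=optics.read_camera("wrist"); P=cloud(cal("wrist"),d)
for v,u in [(272,310),(272,330),(285,305),(300,305),(315,300),(262,318),(300,275),(300,360),(285,275),(240,318)]: print((u,v),(P[v,u]*1000).round(0))
E
```

```text
[0.48349256 0.13121805 0.08547424] [ 0.48834467 -0.01001839 -0.97188235]
(310, 272) [480. 141.  89.]
(330, 272) [490. 141.  90.]
(305, 285) [478. 141. 106.]
(305, 300) [479. 141. 121.]
(300, 315) [477. 141. 136.]
(318, 262) [483. 134.  54.]
(275, 300) [459. 120.  75.]
(360, 300) [505. 118.  75.]
(275, 285) [458. 122.  58.]
(318, 240) [484. 147.  54.]
```

The fingers passed over the bar. With the jaws closed the tips stand near z=84, not 60; in the picture the tip edge is at (318,268), with the bar behind at (275,300) and (355,300). I go back and lower while watching the force.

>>> jog_arm(
  plan="-0.02 0 0 0; -0.027 0 0 0; 0 0 0 0; 0 0 0.006 0; 0 0 0.005 0; 0 0 0 0; 0 0 0 0",
)

```text
clock: 30.35
eef_pos: [0.481, 0.0845, 0.0741]
ee_rot: [0.723, 0.69, -0.0, -0.0]
contact_force: [0.0, 0.2, 1.4]
finger_gap: 0.007
grasp_force: 0.0
```

```bash
python3 - <<'E'
from h import *
s=status.observe();print(s["eef_pos"],s["contact_force"])
p,d=optics.read_camera("side"); P=cloud(cal("side"),d); e=s["eef_pos"]
m=(d>0)&(abs(P[...,0]-e[0])<.02)&(abs(P[...,1]-e[1])<.02)
q=P[m]; print("near tool z:",np.sort(q[:,2])[::max(1,len(q)//15)].round(3), q[q[:,2]>.06][:,1].min() if (q[:,2]>.06).any() else "")
p,d=optics.read_camera("wrist"); P=cloud(cal("wrist"),d)
for v in range(250,300,4): print(v,[(P[v,u]*1000).round(0).tolist() for u in (308,332)])
E
```

```text
[0.48102483 0.08450867 0.07409403] [0.01258475 0.19381589 1.37562397]
near tool z: [-0.003  0.026  0.045  0.051  0.053  0.079  0.093  0.108  0.123  0.138
  0.152  0.192  0.22   0.232  0.457  0.46 ] 0.06454494557538537
250 [[476.0, 98.0, 54.0], [489.0, 97.0, 53.0]]
254 [[476.0, 96.0, 55.0], [489.0, 95.0, 54.0]]
258 [[476.0, 93.0, 54.0], [489.0, 92.0, 53.0]]
262 [[476.0, 91.0, 54.0], [489.0, 91.0, 55.0]]
266 [[476.0, 88.0, 53.0], [489.0, 88.0, 53.0]]
270 [[477.0, 94.0, 76.0], [489.0, 94.0, 76.0]]
274 [[477.0, 95.0, 83.0], [488.0, 94.0, 81.0]]
278 [[477.0, 94.0, 85.0], [488.0, 94.0, 86.0]]
282 [[477.0, 94.0, 91.0], [488.0, 94.0, 92.0]]
286 [[477.0, 95.0, 97.0], [488.0, 94.0, 96.0]]
290 [[477.0, 94.0, 100.0], [488.0, 93.0, 100.0]]
294 [[478.0, 95.0, 106.0], [488.0, 94.0, 105.0]]
298 [[478.0, 94.0, 109.0], [487.0, 94.0, 109.0]]
```

>>> jog_arm(
  plan="0 0 0.003 0; 0 0 0.003 0; 0 0 0 0; 0 0 0 0",
)

```text
clock: 30.85
eef_pos: [0.4812, 0.0839, 0.0684]
ee_rot: [0.724, 0.69, -0.0, -0.0]
contact_force: [0.1, -0.2, -0.4]
finger_gap: 0.005
grasp_force: 0.0
```

>>> jog_arm(
  plan="0.005 0 0 0; 0.005 0 0 0; 0.005 0 0 0; 0.005 0 0 0; 0.005 0 0 0; 0.005 0 0 0; 0 0 0 0",
)

```text
clock: 31.55
eef_pos: [0.4828, 0.1148, 0.0686]
ee_rot: [0.723, 0.69, 0.0, -0.0]
contact_force: [-0.1, 0.4, 0.4]
finger_gap: 0.006
grasp_force: 0.0
```

```bash
python3 -c "
from h import *
bar()"
```

```text
wrist 3725 bx [-32.7  28.6] by [-91.9 -86.5 -82.9 -79.5 -77.9] z 74.3 tcp by -100.0
```

>>> jog_arm(
  plan="0 0 0.005 0; 0.012 0 0 0; 0.012 0 0 0; 0.012 0 0 0; 0.012 0 0 0; 0.012 0 0 0; 0.012 0 0 0; 0.012 0 0 0; 0.012 0 0 0; 0.01 0 0 0; 0 0 0 0; 0 0 0 0",
)

```text
clock: 32.8
eef_pos: [0.4882, 0.2205, 0.064]
ee_rot: [0.724, 0.69, 0.001, 0.0]
contact_force: [0.7, -0.0, 0.6]
finger_gap: 0.007
grasp_force: 0.0
```

```bash
python3 -c "
from h import *
bar()"
```

```text
wrist 4071 bx [-32.2  28.9] by [13.8 20.7 24.4 27.9 29.6] z 74.3 tcp by 5.6
```

>>> jog_arm(
  plan="0.004 0 0 0; 0.004 0 0 0; 0.004 0 0 0; 0.004 0 0 0; 0.004 0 0 0; 0 0 0 0",
)

```text
clock: 33.45
eef_pos: [0.4891, 0.2395, 0.0639]
ee_rot: [0.724, 0.69, -0.0, 0.001]
contact_force: [-0.4, -3.4, 2.2]
finger_gap: 0.007
grasp_force: 1.6
```

>>> jog_arm(
  plan="0.002 0 0 0; 0.002 0 0 0; 0.002 0 0 0; 0.002 0 0 0; 0 0 0 0; 0 0 0 0",
)

```text
clock: 34.05
eef_pos: [0.4891, 0.2454, 0.0636]
ee_rot: [0.724, 0.69, -0.002, 0.002]
contact_force: [-0.7, -8.2, 4.2]
finger_gap: 0.006
grasp_force: 4.1
```

```bash
python3 -c "
from h import *
print(status.observe()['contact_force']);bar()"
```

```text
[-0.65491904 -8.21542979  4.20372576]
wrist 3909 bx [-32.3  28.9] by [39.2 44.4 48.  51.3 52.8] z 74.4 tcp by 30.9
```

>>> jog_arm(
  plan="0.002 0 0 0; 0.002 0 0 0; 0.002 0 0 0; 0 0 0 0; 0 0 0 0",
)

```text
clock: 34.6
eef_pos: [0.4891, 0.2456, 0.0636]
ee_rot: [0.724, 0.689, -0.007, 0.005]
contact_force: [-1.8, -21.8, 8.0]
finger_gap: 0.006
grasp_force: 10.8
```

```bash
python3 -c "
from h import *
print(status.observe()['contact_force'],status.observe()['eef_pos']);bar()"
```

```text
[ -1.76438093 -21.78866025   7.99931379] [0.48911032 0.2455888  0.06364302]
wrist 3925 bx [-32.3  28.9] by [39.5 44.5 48.1 51.4 52.8] z 74.4 tcp by 31.1
```

The cover is at a hard stop: 22 N, well above the tongue's 10 N, and no motion. I back off, lift clear and inspect.

>>> jog_arm(
  plan="-0.008 0 0 0; -0.008 0 0 0; 0 0 -0.04 0; 0 0 -0.05 0; 0 0 -0.05 0; -0.045 0 0 0; -0.045 0 0 0; 0 0 0 0; 0 0 0 0; 0 0 0 0",
)

```text
clock: 35.65
eef_pos: [0.4842, 0.149, 0.2032]
ee_rot: [0.723, 0.69, 0.0, -0.001]
contact_force: [-0.0, -0.1, -0.9]
finger_gap: 0.005
grasp_force: 0.0
```

```bash
python3 - <<'E'
from h import *
print(status.observe()['contact_force'],status.observe()['eef_pos'])
bar(); bar("side")
p,d=optics.read_camera("top"); P=cloud(cal("top"),d)
for n,x,y in (("a",.532,-.149),("b",.474,-.275)):
    q=P[(abs(P[...,0]-x)<.06)&(abs(P[...,1]-y)<.06)&(P[...,2]>.1)&(P[...,2]<.115)&(d>0)]; print(n,len(q),rect(q))
p,d=optics.read_camera("side"); P=cloud(cal("side"),d)
for n,x,y in (("a",.532,-.149),("b",.474,-.275)):
    q=P[(abs(P[...,0]-x)<.06)&(abs(P[...,1]-y)<.06)&(P[...,2]>.1)&(P[...,2]<.115)&(d>0)]; print(n,len(q),rect(q))
cv2.imwrite("pics/fin.png",p)
E
```

```text
[-0.01595563 -0.11616149 -0.85502317] [0.48422398 0.1490113  0.2031657 ]
wrist 1352 bx [-33.   29.1] by [40.5 42.8 45.7 48.5 51.7] z 74.0 tcp by -65.4
side 77 bx [-30.9  30. ] by [35.2 39.5 41.5 44.3 51.8] z 71.1 tcp by -65.4
a 486 c=(532.4,-151.7) long=52.8 short=36.7 longaxis=80.6deg
b 489 c=(473.6,-275.3) long=54.8 short=37.0 longaxis=88.4deg
a 271 c=(531.8,-152.3) long=56.3 short=36.5 longaxis=80.1deg
b 349 c=(473.4,-276.7) long=53.7 short=36.3 longaxis=89.7deg
```

View pics/fin.png

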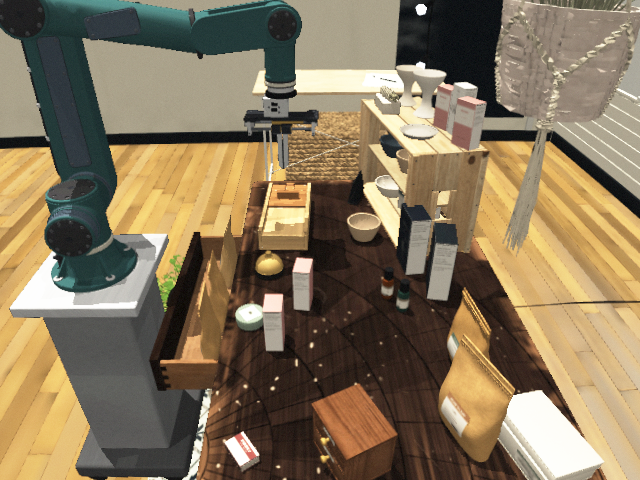

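The side view shows the cover shut, with its pull bar at (290,188). Bar centre is at about 45 mm, the shut position. Cartons a (303,283) and b (274,322) are standing, and the other goods are where they were.

```bash
python3 -c "
from bench import sign_off
print(sign_off())"
```

```text
the job is handed in; nothing more can be done
None
```

I handed the job in at about 36 s: carton c was the filled one (about 0.45 kg) and lies flat in the cradle, the cover is pushed to its stop past the tongue, and empties a and b still stand, a about 4 mm from where it began.

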